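# Refit the hinge pin of the lever citrus press

## Robot

A 7-joint arm with a two-finger parallel gripper is mounted at the origin on the work surface. World frame = base frame: x ahead of the robot, y to its left, z up, the work surface at z = 0. Lengths are in m, angles in rad, forces in N, time in s.
With the tool pointing down it reaches from about 0.35 to 0.9 m from the base axis. Payload 8.1 kg.
Tool frame: the origin (TCP) lies at the centre of the arm's flange, where the gripper is bolted on; the fingertips stand 178 mm ahead of it and the grasp point (between the pads) lies 159 mm ahead of it; x points along the fingers, z is the direction in which the jaws open and shut, and the axes are right-handed (so a half turn about x gives the same grasp; the last joint's range is limited). The gripper opens to 92 mm and grips with 3 to 60 N. Pads are 19 mm wide; open, the fingers measure 130 mm over their backs; the gripper's body (75 mm by 190 mm) begins 47 mm behind the grasp point.
Start: joints at [-1.245, 0.434, 0.025, 1.573, -0.012, 1.134, -0.075], TCP at [0.26, 0.568, 0.405] pointing down, gripper open.
Joint ranges: [-2.62, 2.62], [-0.44, 2.09], [-1.27, 1.32], [0.08, 2.57], [-1.32, 4.46], [0.12, 2], [-2.74, 2.74]. Speed limits (rad/s): [2.22, 2.22, 3.01, 3.01, 3.14, 3.14, 3.14].

## Interface

Orientations are given as a rotation vector (axis times angle).
In Python, from cell import arm, get_image, search_frame, pinpoint gives the robot as it stands.
- The arm moves only by the tool arm_command, never from a script. Its argument "motion" is a list of rows, each a list of 7 numbers: the finger opening in mm, from 0 to 91.8, then the shift along the tool's x, y, z in mm, then the turn, a rotation vector about the tool's x, y, z in degrees. In form: [[fingers, x, y, z, ax, ay, az], ...]. A call has 1 to 5 rows; each row shifts and turns the commanded pose from where the row before left it, along the tool's axes as they then stand; what a row does not reach is not made up. A row lasts 1/8 s, in which the tool goes at most 62.5 mm and 10.7 degrees, less where a joint would pass 70% of its speed; a pose out of reach is approached as far as the arm can. A call with a gripper value outside its range is refused whole. The fingers move at their own pace and stop on an object; "newtons" is the grip in N (left out, the last holds). Time passes only in rows, so rows that do not move let the fingers close. It gives the time, the measured TCP pose, the force and the opening at its end, in the units of the state.
- arm.observe(): the state, without advancing time (a new reading comes with each control period).
- get_image(name): name is "scene" or "top"; returns a dict with "frame" (420x560x3 uint8, red, green, blue), "range_z" (420x560 float32, m along the optical axis (not along the pixel's ray), 0 where there is no reading), "K" (3x3 intrinsics, pixels), "origin" and "rotation" of the camera in the world. Camera axes: x right, y down, z forward; pixel columns grow to the right and rows downward; lengths in m; the calibration is good to about 2 mm. A picture is of the moment at which its call begins.
- arm.sign_off(): hands the job in, once; it reports no verdict.
Trained networks look in the newest picture that a camera, given by its name, has taken for a name from the list of things; names that differ only in an ending like _2 or _b are one class to them, and where a whole thing is asked for, a point or a joint stands for the part that bears it (a point fixed in the world has none). Each returns a list of dicts, best first, with "p" (0 to 1); they miss things now and then, are a little off and sometimes report something else, mostly with a low value. They report only what shows in the picture. A call takes as long as a camera call. They do not tell look-alikes from the thing itself.
- search_frame(camera, target): "point" ([x, y, z] in m, in world coordinates, good to about 4 mm: the middle of the surface that is visible of it).
- pinpoint(camera, target): "point" ([x, y, z] in m, in world coordinates, good to about 4 mm: a listed point, or the origin of a listed thing).
The state is a dict: "clock": time; "joints": joint angles; "dq": joint speeds; "joint_efforts": joint torques, N m; "position": TCP position; "ee_rot": TCP orientation; "force": force on the tool from outside, world axes, zero at the start; "ft_torque": the same for the moment, N m; "width": opening from 0.0 (shut) to 1.0 (fully open).
Only numpy, scipy, OpenCV 4.12 (cv2) and the standard library are available. Lean on these libraries where they do the work, as an engineer would, in place of code of your own. Each camera call takes 0.05 s, during which the arm holds its last target. There are 200 camera calls.

## Task

Put the citrus press back together: slide the green lever back until its eye bears on the back of the steel yoke, so that the holes line up, then thread the steel pin with the red head, from either side, through both cheeks of the yoke and the lever's eye until the red head sits flush against the cheek. Do not force anything, leave the pin and lever at rest in place, and leave the other things on the counter where they stand.

Things in the scene. Friction and masses are not known exactly. Their poses are not given: they have to be found in the camera images.
- press: Fixed counter-top citrus press: white base 225 x 100 x 16 mm with a green bowl and, at its +x end, a steel yoke. Origin on the counter, 10 mm towards +x of the bowl's middle. x points from the handle end to the yoke (away from the robot at yaw 0), y left, z up.
- bowl_rim (a point): Centre of the bowl's mouth, at x = -10 mm of the press and 60 mm above the counter; the rim's outer radius is 46 mm. The lever's bar lies on the rim.
- saddle (a point): Middle of the flat top (70 x 46 mm, 50 mm above the counter) of the white saddle between the yoke's cheeks, at x = 80 mm of the press. The lever's eye block rests and slides on it. Yoke cheeks: 12 mm thick, tops 88 mm up, inner faces at y = +/-25 mm, outer at +/-37 mm of the press; each has a 14.5 mm hole along y (2 mm chamfer), 68 mm up.
- track (a point): Mean place of the yoke's hole axis (x = 80 mm of the press, 68 mm up). The yoke is clamped up to 7 mm either way along x from here, differently each time; this is not reported, but can be seen or felt. It holds against 100 N. A wall joins the cheeks, front face 18 mm beyond the hole axis in +x: when the eye block bears on it, eye and cheek holes are in line.
- lever: Loose green lever, about 0.25 kg, 196 mm long. Origin at the centre of its eye, 68 mm above the counter; x from handle to eye (as x of the press), z up. The eye is a 15 mm hole along y through a block 36 x 44 (y) x 36 mm; a bar 22 mm wide, 16 mm high runs to x = -178 mm. The block starts between the cheeks (3 mm play each side), 7 to 37 mm short of the wall and takes 2 to 5 N to slide.
- knob (a point): On the axis of the lever's black upright knob (22 mm diameter), at x = -165 mm of the lever and 30 mm above its origin; the knob stands from 8 to 50 mm above the height of the origin, and can be gripped from above.
- pin: The loose steel hinge pin (about 0.14 kg), 12 mm diameter. Origin on its axis at the underside of the head; the shank runs 120 mm along -y to the tip, the last 10 mm tapering to 5 mm diameter; the red head is a disc 30 mm diameter, 14 mm thick, on the +y side. It may be rolled about its own y axis at will. At the start it lies level in the rest with its axis 50 mm above the counter.
- pin_tip (a point): The tip of the pin, 120 mm along the pin's -y axis from the head.
- rest: The fixed wooden pin rest, base 60 x 125 (y) x 12 mm, with two notched uprights (8 mm thick, 26 mm in x, tops 56 mm high) at y = +46 and -46 mm. Origin at the centre of its underside. The pin lies along its y axis, head underside at about y = +60 mm.
- jar: Bystander: glass jar with clip lid, radius 42 mm (47 over the clip), 108 mm high, origin at the centre of its underside, z up.
- cup: Bystander: blue ceramic cup, rim radius 42 mm, 85 mm high, origin at the centre of its underside, z up.
- tin: Bystander: yellow tin, radius 36 mm, 100 mm high, origin at the centre of its underside, z up.
- spoon: Bystander: steel tablespoon lying flat, 180 mm long, origin at its underside.
- fruit_bowl: Bystander: white bowl of fruit, rim radius 68 mm, 98 mm high over the fruit, origin at the centre of its underside.
- half_lemon: Bystander: half a lemon lying on a chopping board, radius 33 mm, 36 mm high, origin at the centre of its underside.
There are look-alikes about, which are no part of the job. What is shaped like the pin but purple or yellow is not meant.

How it is judged:
At the end, for the whole second after the job is handed in: The pin is through both cheeks and the eye: axis within 4 mm of the eye along the lever and of 68 mm height, within 0.06 rad of the press's y; head within 3.5 mm of a cheek's outer face, tip out of the other; eye 68 to 92 mm along the press's x, height within 5 mm; pin and lever at rest (x of pin in the frame of lever between -0.004 and 0.004 m and z of pin in the frame of press between 0.064 and 0.072 m and angle between the y axis of pin and the y axis of press, either way round below 0.06 rad and ((y of pin in the frame of press between 0.034 and 0.0405 m and y of pin_tip in the frame of press below -0.07 m) or (y of pin in the frame of press between -0.0405 and -0.034 m and y of pin_tip in the frame of press above 0.07 m)) and x of lever in the frame of press between 0.068 and 0.092 m and z of lever in the frame of press between 0.063 and 0.073 m and linear speed of each of pin, lever below 0.02 m/s); the robot touches nothing.
It fails at once if the lever or the pin is forced: more than 60 N between it and the press (contact force between any of lever, pin and press above 60 N).
It fails at once if a bystander is shoved more than 30 mm or tipped (distance of any of jar, cup, tin, spoon, fruit_bowl, half_lemon from where it was at the start of the episode above 0.03 m or angle between any of jar, cup, tin's own z axis and vertical above 0.4 rad).
It also fails if it takes over 72 s, if anything falls off the work surface, if the arm or the gripper's body presses on something with over 40 N, if the wrist force passes 120 N, or if a joint passes its speed limit or range.

## Working session

There is one attempt and no reset: what is moved stays moved. The work goes in short steps, Python scripts to look and compute and a tool call to move; the robot and the scene stay as the last step left them, time stands still between calls to the robot, and variables do not carry over. Pictures are saved under pics/ and viewed, about 8 in all and at most 12, crops included, and the job is handed in when it is done.

Besides the shell and the picture viewer there is one more tool, called after "Call:" in YAML: its name, and indented under it one key for each argument. arm_command: Moves the arm, as the interface text tells. Its arguments: {"type":"object","properties":{"motion":{"type":"array"},"newtons":{"type":"number"}},"required":["motion"]}

```bash
ls; mkdir -p pics
cat > h.py <<'E'
import numpy as np, cv2
from cell import arm,get_image,search_frame,pinpoint
from scipy.spatial.transform import Rotation as R
np.set_printoptions(precision=4,suppress=True)
def save(im,fn,crop=None,s=1):
    f=im["frame"][:,:,::-1]
    if crop: f=f[crop[1]:crop[3],crop[0]:crop[2]]
    cv2.imwrite("pics/"+fn,cv2.resize(f,None,fx=s,fy=s,interpolation=cv2.INTER_CUBIC))
def cloud(im):
    z=im["range_z"];K=im["K"];v,u=np.indices(z.shape)
    P=np.stack([(u-K[0,2])/K[0,0]*z,(v-K[1,2])/K[1,1]*z,z],-1)
    W=P@np.array(im["rotation"]).T+np.array(im["origin"]); W[z==0]=np.nan
    return W
def proj(im,p):
    c=np.array(im["rotation"]).T@(np.array(p)-im["origin"]);q=im["K"]@c;return q[:2]/q[2]
E
python3 - <<'E'
from h import *
a=get_image("scene");b=get_image("top")
save(a,"s0.png",s=1);save(b,"t0.png")
cv2.imwrite("pics/both.png",np.vstack([cv2.imread("pics/s0.png"),cv2.imread("pics/t0.png")])[:, :])
for c,im in(("scene",a),("top",b)):
  print(c,im["origin"])
  for n in["press","bowl_rim","saddle","track","lever","knob","pin","pin_tip","rest","jar","cup","tin","spoon","fruit_bowl","half_lemon"]:
    r=pinpoint(c,n)
    print(n,[(np.round(d["point"],4).tolist(),round(d["p"],2),proj(im,d["point"]).astype(int).tolist()) for d in r[:4]])
s=arm.observe();print(s)
E
```

```text
pics
scene [0.9778 0.7058 0.8113]Traceback (most recent call last):
  File "<stdin>", line 9, in <module>
  File "h.py", line 15, in proj
    c=np.array(im["rotation"]).T@(np.array(p)-im["origin"]);q=im["K"]@c;return q[:2]/q[2]
                                                              ~~~~~~~^~
ValueError: matmul: Input operand 1 does not have enough dimensions (has 0, gufunc core with signature (n?,k),(k,m?)->(n?,m?) requires 1)
```

```bash
sed -i 's/np.array(im\["rotation"\])/rm(im)/; ' h.py
cat >> h.py <<'E'
def rm(im):
    r=np.array(im["rotation"])
    return r if r.shape==(3,3) else (R.from_rotvec(r) if r.size==3 else R.from_quat(r)).as_matrix()
E
python3 - <<'E'
from h import *
a=get_image("scene");b=get_image("top")
save(a,"s0.png",s=1);save(b,"t0.png")
for c,im in(("scene",a),("top",b)):
  print(c,im["origin"],im["rotation"])
  for n in["press","bowl_rim","saddle","track","lever","knob","pin","pin_tip","rest","jar","cup","tin","spoon","fruit_bowl","half_lemon"]:
    r=pinpoint(c,n)
    print(n,[(np.round(d["point"],4).tolist(),round(d["p"],2),proj(im,d["point"]).astype(int).tolist()) for d in r[:4]])
s=arm.observe();print(s)
E
```

```text
scene [0.9778 0.7058 0.8113] [-0.7115 -2.5531  1.1792]
press [([0.5547, 0.0475, -0.0005], 0.64, [287, 258])]
bowl_rim [([0.5448, 0.0403, 0.0598], 0.82, [290, 238])]
saddle [([0.6302, 0.0565, 0.0477], 0.64, [263, 258]), ([0.5465, 0.0457, 0.0598], 0.5, [290, 239])]
track [([0.6367, 0.0584, 0.0651], 0.86, [261, 254]), ([0.5535, 0.0485, 0.0028], 0.31, [288, 257])]
lever [([0.6203, 0.0561, 0.0654], 0.63, [266, 251])]
knob [([0.4584, 0.0319, 0.0935], 0.86, [317, 214])]
pin [([0.2679, -0.1717, 0.0164], 0.74, [328, 177]), ([0.443, -0.2346, 0.0521], 0.6, [270, 174]), ([0.5245, -0.1648, 0.017], 0.55, [258, 204])]
pin_tip [([0.3821, -0.1378, 0.0078], 0.67, [304, 196]), ([0.4365, -0.3569, 0.0494], 0.62, [253, 155]), ([0.4581, -0.0678, 0.003], 0.55, [295, 219]), ([0.7591, -0.2257, -0.0025], 0.15, [173, 225])]
rest [([0.4403, -0.2924, -0.002], 0.9, [262, 179])]
jar [([0.4419, -0.2961, -0.0017], 0.64, [261, 178]), ([0.4457, 0.3246, -0.001], 0.56, [393, 316]), ([0.6538, 0.3651, 0.0026], 0.23, [329, 374])]
cup [([0.6524, 0.3678, 0.0011], 0.68, [330, 375])]
tin [([0.6489, -0.3523, -0.0022], 0.73, [193
[... 1295 characters left out ...]
 -0.3499, -0.0014], 0.73, [427, 171])]
spoon [([0.7767, -0.023, 0.0001], 0.7, [296, 121])]
fruit_bowl [([0.7648, -0.2261, 0.0003], 0.84, [375, 125])]
half_lemon [([0.7667, 0.1647, 0.0153], 0.87, [222, 124])]
{'clock': 1.75, 'joints': array([-1.2446,  0.4345,  0.025 ,  1.5732, -0.0116,  1.134 , -0.0751]), 'dq': array([ 0.0018, -0.    ,  0.0013,  0.0004, -0.0005,  0.0009, -0.0004]), 'joint_efforts': array([ -0.0007, -66.7656,   0.9836, -31.4799,  -0.0607,   0.0329,
         0.    ]), 'position': array([0.2599, 0.5684, 0.4048]), 'ee_rot': array([-0.8878,  1.382 ,  0.8878]), 'force': array([-0.2395, -0.0861, -0.6864]), 'ft_torque': array([-0.0206,  0.032 , -0.0018]), 'width': 0.9974371823122778}
```

View pics/s0.png

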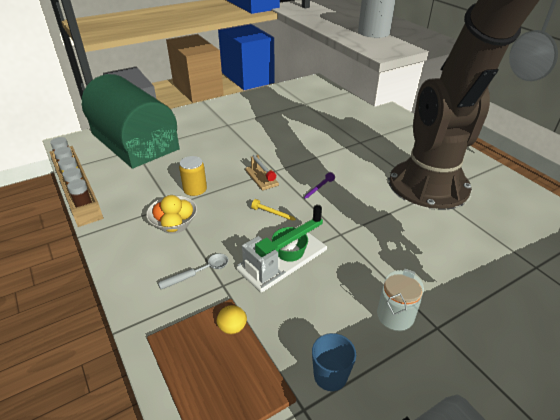

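View pics/t0.png

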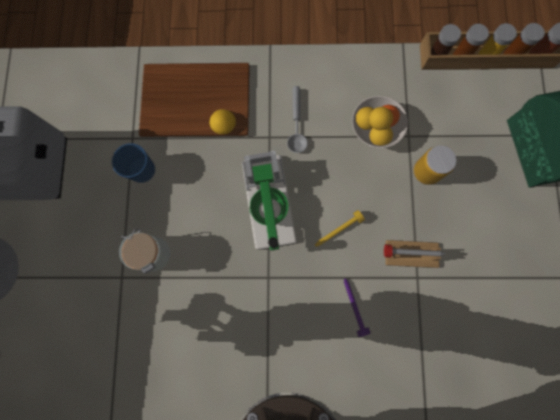

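The red-headed pin lies in the rest at scene (270,174) / top (390,250). The look-alikes are yellow (258,204 scene) and purple (328,177 scene). I'll confirm this in a crop while fitting the geometry.

Run:
```python
from h import *
a=get_image("scene");b=get_image("top")
c1=a["frame"][140:290,220:350];c2=b["frame"][145:265,235:455]
o=np.zeros((600,800,3),np.uint8)
x=cv2.resize(c1,(390,450));o[:450,:390]=x
y=cv2.resize(c2,(400,218));o[:218,395:795]=y
y=cv2.resize(b["frame"][235:270,375:450],(400,187));o[230:417,395:795]=y
cv2.imwrite("pics/c1.png",o[:460,:,::-1])
for n,im in(("scene",a),("top",b)):
  W=cloud(im);f=im["frame"].astype(int);r,g,bl=f[...,0],f[...,1],f[...,2]
  print(n)
  near=lambda cx,cy,rad:np.hypot(W[...,0]-cx,W[...,1]-cy)<rad
  def fit(m,nm):
    P=W[m]
    if len(P)<5: print(nm,len(P));return
    c=np.median(P,0);d=P[:,:2]-P[:,:2].mean(0);_,s,v=np.linalg.svd(d,full_matrices=False);v=v[0]
    t=d@v;print(nm,len(P),'c',P.mean(0),'dir',np.degrees(np.arctan2(v[1],v[0]))%180,'ext',t.min(),t.max(),'z',np.nanpercentile(P[:,2],[5,50,95]))
  z=W[...,2]
  fit(near(.55,.04,.13)&(g>1.5*r)&(g>1.3*bl)&(z>.072)&(z<.1),'lever top')
  fit(near(.47,.03,.06)&(z>.1)&(z<.14),'knob top')
  grey=(abs(r-g)<25)&(abs(g-bl)<30)
  fit(near(.635,.06,.07)&(z>.08)&grey,'yoke top')
  fit(near(.44,-.29,.12)&(z>.03)&grey,'pin shank')
  fit(near(.44,-.25,.12)&(z>.025)&(r>1.8*g)&(r>1.8*bl),'red head')
  fit(near(.55,.04,.16)&(z>.008)&(z<.024)&grey&(f.min(-1)>60),'base')
print(R.from_rotvec(arm.observe()["ee_rot"]).as_matrix())
```

```text
scene
lever top 600 c [0.5677 0.0479 0.0798] dir 8.093641347361489 ext -0.12005625255878094 0.07278047769030557 z [0.0734 0.0776 0.0879]
knob top 78 c [0.4609 0.0325 0.1129] dir 146.80687817794384 ext -0.010536293382703983 0.010367163495343149 z [0.1021 0.1152 0.12  ]
yoke top 327 c [0.6473 0.0619 0.087 ] dir 99.67182941757437 ext -0.041584677406055745 0.03575590920760951 z [0.0814 0.0875 0.09  ]
pin shank 108 c [ 0.4439 -0.3016  0.0508] dir 85.7741372190418 ext -0.049964233396832876 0.054662751101056305 z [0.032  0.0536 0.0574]
red head 80 c [ 0.4462 -0.2278  0.0531] dir 166.00072669886126 ext -0.01313263366090938 0.015261819375859546 z [0.039  0.0536 0.064 ]
base 1098 c [0.5781 0.0728 0.0159] dir 3.890511384056626 ext -0.12571078724715096 0.11895084863263879 z [0.0102 0.0161 0.0208]
top
lever top 792 c [0.5671 0.0482 0.0789] dir 8.98925129695354 ext -0.07174361105235381 0.12291053011129524 z [0.0731 0.0765 0.087 ]
knob top 86 c [0.4568 0.0305 0.1162] dir 17.461598285946735 ext -0.01083119645162651 0.009771736572069974 z [0.109  0.1169 0.1194]
yoke top 346 c [0.6454 0.062  0.0869] dir 101.46851337808302 ext -0.03776608018347424 0.03701796747260446 z [0.0831 0.0873 0.0898]
pin shank 341 c [ 0.4392 -0.2945  0.0527] dir 86.84123982892211 ext -0.054584017025050204 0.0593330776852279 z [0.0406 0.0539 0.0575]
red head 96 c [ 0.4428 -0.2277  0.0597] dir 174.84060549160384 ext -0.012806566571321282 0.012462214613079156 z [0.0493 0.061  0.0657]
base 1468 c [0.542  0.039  0.0156] dir 5.005580312827192 ext -0.15666080146114386 0.08855898524002968 z [0.0115 0.0154 0.0205]
[[ 0.     -0.9094  0.4159]
 [-0.      0.4159  0.9094]
 [-1.     -0.     -0.    ]]
```

View pics/c1.png

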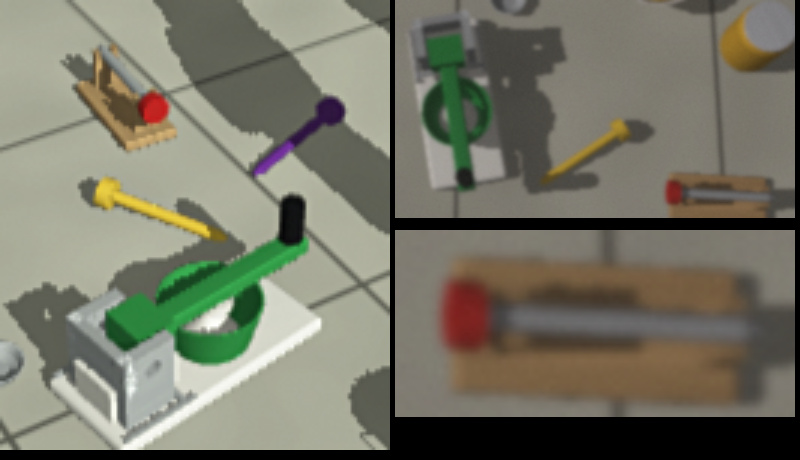

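The crop confirms it: the steel shank with the red head lies in the wooden rest, and the yellow and purple look-alikes lie loose on the counter. I'll align the tool with the press first, for the lever knob.

Call:
arm_command:
  motion:
    - [70,0,0,0,9.3,0,0]
    - [70,0,0,0,9.3,0,0]
    - [70,0,0,0,9.3,0,0]
    - [70,0,0,0,9.3,0,0]
    - [70,0,0,0,9.3,0,0]

```text
clock: 2.48
position: [0.2599, 0.5684, 0.4048]
ee_rot: [-0.255, 1.556, 0.255]
force: [-0.5, 0.0, 0.8]
width: 0.761
```

Call:
arm_command:
  motion:
    - [70,0,0,0,9.2,0,0]
    - [70,8,-50,10,0,0,0]
    - [70,8,-50,10,0,0,0]
    - [70,8,-50,10,0,0,0]
    - [70,8,-50,10,0,0,0]

```text
clock: 3.1
position: [0.3335, 0.3765, 0.3727]
ee_rot: [-0.133, 1.566, 0.134]
force: [1.0, 0.7, -0.9]
width: 0.763
```

```bash
cat >> h.py <<'E'
def to(target,yaw=None):
    "tool-frame shift mm from now to TCP target, + turn about tool x to bring jaw(z) to yaw deg"
    s=arm.observe();M=R.from_rotvec(s["ee_rot"]).as_matrix()
    print('t',s["clock"],'pos',s["position"],'jaw',np.degrees(np.arctan2(M[1,2],M[0,2])),'down',M[:,0],'F',s["force"],'w',s["width"]*92)
    print('shift mm',M.T@(np.array(target)-s["position"])*1000)
E
python3 -c "
from h import *
to([.4585,.031,.32])"
```

```text
t 3.1 pos [0.3335 0.3765 0.3727] jaw 9.734520889816098 down [ 0.0004  0.0005 -1.    ] F [ 1.0166  0.6522 -0.9318] w 70.16594204428456
shift mm [  52.5638 -361.6648   64.7219]
```

Call:
arm_command:
  motion:
    - [70,8,-52,9.5,0,0,0]
    - [70,8,-52,9.5,0,0,0]
    - [70,8,-52,9.5,0,0,0]
    - [70,8,-52,9.5,0,0,0]
    - [70,8,-52,9.5,0,0,0]

```text
clock: 3.72
position: [0.4243, 0.1283, 0.3329]
ee_rot: [-0.133, 1.566, 0.134]
force: [0.7, 1.1, 0.2]
width: 0.759
```

Call:
arm_command:
  motion:
    - [70,6,-52,9,0,0,0]
    - [70,6,-49,9,0,0,0]
    - [70,0,0,0,0,0,0]

```text
clock: 4.1
position: [0.4594, 0.0295, 0.3208]
ee_rot: [-0.129, 1.566, 0.127]
force: [-1.0, 0.9, 0.1]
width: 0.762
```

```bash
python3 -c "
from h import *
to([.4585,.031,.26])
for c in('scene','top'):
  im=get_image(c)
  for n in ('knob','lever','track'): print(c,n,[(np.round(d['point'],4),round(d['p'],2)) for d in pinpoint(c,n)[:2]])
"
```

```text
t 4.1 pos [0.4594 0.0295 0.3208] jaw 9.335057968424113 down [ 0.0007 -0.0014 -1.    ] F [-0.9772  0.856   0.0741] w 70.12463773613683
shift mm [60.7528  1.6724 -0.6887]
scene knob [(array([0.4595, 0.0316, 0.0934]), 0.77), (array([0.6319, 0.0617, 0.0478]), 0.45)]
scene lever [(array([0.6206, 0.0588, 0.0701]), 0.68)]
scene track [(array([0.6354, 0.0559, 0.0637]), 0.56)]
top knob []
top lever [(array([0.6242, 0.0569, 0.0705]), 0.66)]
top track [(array([0.6362, 0.0593, 0.0703]), 0.91)]
```

Descend and close gently on the knob.

Call:
arm_command:
  motion:
    - [70,20,0.5,0,0,0,0]
    - [70,20,0.5,0,0,0,0]
    - [70,20,0.5,0,0,0,0]
    - [50,0,0,0,0,0,0]
    - [30,0,0,0,0,0,0]
  newtons: 8

```text
clock: 5.12
position: [0.4586, 0.035, 0.2613]
ee_rot: [-0.134, 1.566, 0.134]
force: [0.2, -1.2, -0.1]
width: 0.593
```

Call:
arm_command:
  motion:
    - [15,0,0,0,0,0,0]
    - [15,0,0,0,0,0,0]
    - [15,0,0,0,0,0,0]
  newtons: 8

```text
clock: 5.5
position: [0.4585, 0.0348, 0.261]
ee_rot: [-0.133, 1.566, 0.134]
force: [-0.6, -1.0, 1.2]
width: 0.269
```

Call:
arm_command:
  motion:
    - [10,0,0,0,0,0,0]
    - [10,0,0,0,0,0,0]
    - [10,0,0,2,0,0,0]
    - [10,0,0,2,0,0,0]
    - [10,0,0,2,0,0,0]
  newtons: 10

```text
clock: 6.12
position: [0.4629, 0.0354, 0.2606]
ee_rot: [-0.133, 1.571, 0.133]
force: [-9.0, -1.4, 13.2]
width: 0.237
```

Call:
arm_command:
  motion:
    - [10,0,0,0.5,0,0,0]
    - [10,0,0,0,0,0,0]

```text
clock: 6.38
position: [0.4635, 0.0355, 0.2606]
ee_rot: [-0.133, 1.57, 0.133]
force: [-8.0, -1.5, 11.6]
width: 0.235
```

Call:
arm_command:
  motion:
    - [10,-1,0,0,0,0,0]
    - [10,0,0,1,0,0,0]
    - [10,0,0,1,0,0,0]
    - [10,0,0,1,0,0,0]

```text
clock: 6.88
position: [0.4679, 0.0364, 0.2616]
ee_rot: [-0.133, 1.567, 0.133]
force: [0.3, -0.2, -3.6]
width: 0.239
```

Call:
arm_command:
  motion:
    - [10,0,0,1.5,0,0,0]
    - [10,0,0,1.5,0,0,0]
    - [10,0,0,1.5,0,0,0]

```text
clock: 7.25
position: [0.4723, 0.0372, 0.2617]
ee_rot: [-0.133, 1.567, 0.133]
force: [-0.3, -0.2, -2.5]
width: 0.24
```

```bash
python3 -c "
from h import *
to([.4585,.031,.26])
for c in('scene','top'):
  im=get_image(c)
  for n in ('knob','lever','track','saddle'): print(c,n,[(np.round(d['point'],4),round(d['p'],2)) for d in pinpoint(c,n)[:2]])
  save(im,c+'1.png',(200,190,360,310) if c=='scene' else (220,140,320,260),4)
"
```

```text
t 7.25 pos [0.4723 0.0372 0.2617] jaw 9.726908732081798 down [-0. -0. -1.] F [-0.2623 -0.2237 -2.5085] w 22.080486600929895
shift mm [  1.6993  -3.7544 -14.6526]
scene knob [(array([0.4709, 0.0356, 0.0976]), 0.59)]
scene lever [(array([0.635 , 0.0587, 0.0659]), 0.94), (array([ 0.4417,  0.3215, -0.0008]), 0.7)]
scene track [(array([0.6358, 0.0583, 0.0648]), 0.88)]
scene saddle [(array([0.6343, 0.0627, 0.0496]), 0.63), (array([0.5545, 0.0476, 0.0017]), 0.21)]
top knob [(array([ 0.4448, -0.238 ,  0.0495]), 0.4), (array([0.6339, 0.0604, 0.0456]), 0.15)]
top lever [(array([0.638 , 0.0595, 0.0709]), 0.72)]
top track [(array([0.633 , 0.0615, 0.0645]), 0.62)]
top saddle [(array([0.6341, 0.0602, 0.0467]), 0.7)]
```

View pics/scene1.png

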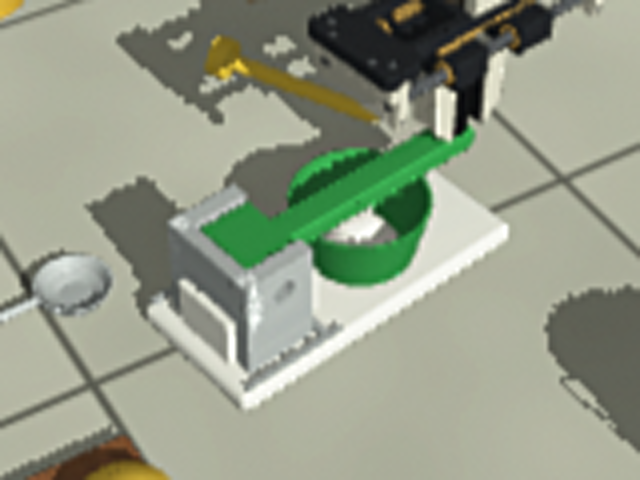

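The lever is in the yoke and still a few mm short of the wall (dark hole in the +y cheek at crop (287,290)). I'll keep pushing in small steps.

Call:
arm_command:
  motion:
    - [10,0,0,1.5,0,0,0]
    - [10,0,0,1.5,0,0,0]
    - [10,0,0,1,0,0,0]

```text
clock: 8.12
position: [0.4749, 0.0375, 0.2612]
ee_rot: [-0.133, 1.57, 0.133]
force: [-7.9, -2.2, 1.4]
width: 0.235
```

Call:
arm_command:
  motion:
    - [10,0,0,1,0,0,0]
    - [10,0,0,1,0,0,0]

```text
clock: 8.38
position: [0.4756, 0.0375, 0.2609]
ee_rot: [-0.133, 1.574, 0.133]
force: [-14.3, -4.0, 7.0]
width: 0.24
```

Call:
arm_command:
  motion:
    - [10,0,0,1,0,0,0]
    - [10,0,0,1,0,0,0]

```text
clock: 8.62
position: [0.4762, 0.0375, 0.2606]
ee_rot: [-0.133, 1.577, 0.133]
force: [-19.3, -3.5, 12.3]
width: 0.241
```

Call:
arm_command:
  motion:
    - [10,0,0,-1.5,0,0,0]
    - [10,0,0,-1,0,0,0]
    - [30,0,0,0,0,0,0]
    - [40,0,0,0,0,0,0]
    - [50,0,0,0,0,0,0]

```text
clock: 9.25
position: [0.4783, 0.0382, 0.2621]
ee_rot: [-0.133, 1.565, 0.133]
force: [0.5, 0.2, 0.3]
width: 0.496
```

Run:
```python
from h import *
to([.47,.0375,.38])
im=get_image("scene");f=im["frame"]
g=cv2.cvtColor(f,cv2.COLOR_RGB2GRAY)
print(g[254:272,262:284])
W=cloud(im);th=np.radians(9.7);u=np.array([np.cos(th),np.sin(th)]);v=np.array([-u[1],u[0]])
M=rm(im);o=np.array(im["origin"])
# dark blob centroid
s=g[256:270,265:280].astype(float)
for p in [(272,262),(271,262),(273,262),(272,261),(272,263)]:
  d=M@np.linalg.inv(im["K"])@np.array([p[0],p[1],1.]);
  t=(-.0121-v@o[:2])/(v@d[:2]);P=o+t*d;print(p,'u',u@P[:2],'z',P[2],'depthpt',W[p[1],p[0]],v@W[p[1],p[0]][:2])
# cheek face v
P=W[255:275,262:284].reshape(-1,3);print(np.nanmedian(P[:,:2]@v))
for n in("track","lever"):
  for c in("scene","top"):
    get_image(c)
    for d in pinpoint(c,n)[:1]: q=np.array(d["point"]);print(c,n,u@q[:2],v@q[:2],q[2])
```

```text
t 9.25 pos [0.4783 0.0382 0.2621] jaw 9.736004913877775 down [ 0.0016  0.0003 -1.    ] F [0.4786 0.1623 0.2655] w 45.62281569286458
shift mm [-117.9425    0.6874   -8.0906]
[[101 100  99  98 112 146 157 168 168 166 163 164 175 185 190 192  90  54
   64  69  74  79]
 [ 99  99 110 113 154 169 169 166 164 164 164 175 188 188 188 187  89  51
   61  69  73  79]
 [108 112 154 158 168 168 164 163 165 174 185 187 187 185 187 187 125  63
   57  66  73  77]
 [155 154 166 168 166 163 164 175 185 187 189 186 185 186 186 190 202 138
   61  61  70  78]
 [191 171 164 163 164 165 176 188 191 187 187 187 187 184 185 191 233 194
   93  63  63  71]
 [210 203 165 163 176 186 188 189 187 186 187 187 186 185 182 188 237 234
  203 137  87  80]
 [187 200 178 175 187 188 186 188 188 164 141 166 187 185 182 187 234 235
  223 212 205 173]
 [180 224 185 185 187 185 188 188 171 146 123 149 186 185 182 186 233 233
  221 221 223 219]
 [192 246 189 183 186 189 189 174 159 149 140 165 185 184 181 187 234 232
  219 220 220 222]
 [198 254 206 186 188 189 180 160 159 155 158 181 186 184 182 186 232 232
  218 217 219 21
[... 834 characters left out ...]
0.015381025993260633
(271, 262) u 0.6388680533190592 z 0.07173797144436278 depthpt [0.6275 0.0882 0.0626] -0.018789293797359358
(273, 262) u 0.6328435609292478 z 0.0676133071995696 depthpt [0.6246 0.0926 0.065 ] -0.013994491985142729
(272, 261) u 0.6358355319005531 z 0.07301664836832822 depthpt [0.6253 0.0891 0.0656] -0.017550978905226694
(272, 263) u 0.6358932097131212 z 0.06633216740510905 depthpt [0.6265 0.0912 0.0614] -0.01570246212945299
-0.015096767631183247
scene track 0.6380934730879183 -0.05002718863376135 0.0685
top track 0.6322323223680848 -0.048112270296234876 0.0638
scene lever 0.6369038731103758 -0.04749048764755301 0.066
top lever 0.6402215670293648 -0.04826049223189177 0.0739
```

Call:
arm_command:
  motion:
    - [60,-40,0,0,0,0,0]
    - [60,-40,0,0,0,0,0]
    - [60,-30,0,0,6.9,0,0]
    - [60,0,0,0,6.8,0,0]
    - [60,0,-50,-2,0,0,0]

```text
clock: 10.32
position: [0.4729, -0.0089, 0.3721]
ee_rot: [0.052, 1.569, -0.05]
force: [0.8, -1.5, -1.0]
width: 0.653
```

Call:
arm_command:
  motion:
    - [60,10,-52,-3,0,0,0]
    - [60,10,-52,-3,0,0,0]
    - [60,10,-52,-3,0,0,0]
    - [60,10,-52,-3,0,0,0]
    - [60,10,-48,-1,0,0,0]

```text
clock: 10.95
position: [0.441, -0.2679, 0.3215]
ee_rot: [0.055, 1.57, -0.055]
force: [1.3, 0.4, -0.0]
width: 0.654
```

Call:
arm_command:
  motion:
    - [60,0,0,0,0,0,0]
    - [60,0,0,0,0,0,0]
    - [60,0,0,0,0,0,0]

```text
clock: 11.32
position: [0.442, -0.2648, 0.3218]
ee_rot: [0.053, 1.57, -0.052]
force: [-1.1, -0.2, -0.6]
width: 0.653
```

```bash
python3 -c "
from h import *
to([.4416,-.2672,.209])
for c in('scene','top'):
  im=get_image(c)
  for n in ('pin','pin_tip','rest','knob','lever'): print(c,n,[(np.round(d['point'],4),round(d['p'],2)) for d in pinpoint(c,n)[:3]])
"
```

```text
t 11.325 pos [ 0.442  -0.2648  0.3218] jaw -3.8471021461103763 down [ 0.0003  0.0007 -1.    ] F [-1.1375 -0.2453 -0.5627] w 60.07019752857228
shift mm [112.8026  -2.4872  -0.2249]
scene pin [(array([ 0.2676, -0.1763,  0.0155]), 0.75), (array([ 0.524 , -0.1618,  0.0176]), 0.59), (array([ 0.4422, -0.2354,  0.0516]), 0.58)]
scene pin_tip [(array([ 0.4565, -0.0675,  0.0025]), 0.67), (array([ 0.4374, -0.3565,  0.0455]), 0.63), (array([ 0.3838, -0.1361,  0.0049]), 0.48)]
scene rest [(array([ 0.4407, -0.2926, -0.0015]), 0.74)]
scene knob [(array([0.4759, 0.032 , 0.0969]), 0.84)]
scene lever [(array([0.6364, 0.0598, 0.0689]), 0.92), (array([0.6356, 0.0599, 0.0491]), 0.68)]
top pin [(array([ 0.2676, -0.171 ,  0.0121]), 0.91), (array([ 0.5226, -0.1631,  0.0183]), 0.76), (array([ 0.4435, -0.2371,  0.0486]), 0.58)]
top pin_tip [(array([ 0.3835, -0.134 ,  0.0029]), 0.8), (array([ 0.4597, -0.064 ,  0.0052]), 0.75), (array([ 0.4366, -0.2952,  0.0003]), 0.53)]
top rest [(array([ 0.4391, -0.302 ,  0.001 ]), 0.61), (array([ 0.646 , -0.3512, -0.0041]), 0.33)]
top knob [(array([0.4768, 0.0336, 0.0992]), 0.67)]
top lever [(array([0.6424, 0.0588, 0.0708]), 0.75), (array([0.6332, 0.0585, 0.0474]), 0.32)]
```

Call:
arm_command:
  motion:
    - [60,30,-2.8,0,0,0,0]
    - [60,30,0,0,0,0,0]
    - [60,25,0,0,0,0,0]
    - [60,20,0,0,0,0,0]
    - [60,7,0,0,0,0,0]
  newtons: 15

```text
clock: 12.55
position: [0.441, -0.2689, 0.2087]
ee_rot: [0.055, 1.572, -0.054]
force: [0.4, -0.6, 1.2]
width: 0.652
```

Call:
arm_command:
  motion:
    - [30,0,0,0,0,0,0]
    - [20,0,0,0,0,0,0]
    - [8,0,0,0,0,0,0]
    - [5,0,0,0,0,0,0]
    - [5,0,0,0,0,0,0]
  newtons: 15

```text
clock: 13.18
position: [0.4413, -0.2689, 0.2099]
ee_rot: [0.054, 1.57, -0.054]
force: [-0.1, -0.5, -0.4]
width: 0.161
```

Call:
arm_command:
  motion:
    - [5,0,0,0,0,0,0]
    - [5,0,0,0,0,0,0]
    - [5,0,0,0,0,0,0]
  newtons: 25

```text
clock: 13.55
position: [0.4414, -0.269, 0.2098]
ee_rot: [0.054, 1.57, -0.054]
force: [0.0, 0.7, 2.7]
width: 0.122
```

Call:
arm_command:
  motion:
    - [5,-5,0,0,0,0,0]
    - [5,-20,0,0,0,0,0]
    - [5,-40,0,0,0,0,0]
    - [5,-50,0,0,0,0,0]
    - [5,0,0,0,0,0,0]

```text
clock: 14.18
position: [0.4419, -0.2698, 0.3279]
ee_rot: [0.053, 1.565, -0.056]
force: [0.1, 0.6, -2.9]
width: 0.126
```

```bash
python3 -c "
from h import *
to([.4416,-.2672,.209])
o=[]
for c in('scene','top'):
  im=get_image(c)
  p=proj(im,[.4416,-.2672,.165]).astype(int)
  f=im['frame'][p[1]-50:p[1]+50,p[0]-65:p[0]+65,::-1]
  o.append(cv2.resize(f,(390,300),interpolation=cv2.INTER_CUBIC));print(p)
  for n in ('pin','pin_tip'): print(c,n,[(np.round(d['point'],4),round(d['p'],2)) for d in pinpoint(c,n)[:4]])
cv2.imwrite('pics/lift.png',np.hstack(o))
"
```

```text
t 14.175 pos [ 0.4419 -0.2698  0.3279] jaw -3.990951507109073 down [ 0.0054 -0.0021 -1.    ] F [ 0.0898  0.6318 -2.9107] w 11.608181244858848
shift mm [118.8861   2.8195  -1.103 ]
[264 136]
scene pin [(array([ 0.5252, -0.1643,  0.0158]), 0.8), (array([ 0.4444, -0.2346,  0.171 ]), 0.61), (array([ 0.2696, -0.1736,  0.0161]), 0.53)]
scene pin_tip [(array([ 0.4575, -0.0649,  0.0043]), 0.69), (array([ 0.3851, -0.1346,  0.006 ]), 0.6)]
[419 246]
top pin [(array([ 0.5248, -0.1639,  0.0222]), 0.72), (array([ 0.4424, -0.2376,  0.1622]), 0.6), (array([ 0.2666, -0.1703,  0.0105]), 0.53)]
top pin_tip [(array([ 0.383 , -0.136 ,  0.0041]), 0.91), (array([ 0.4582, -0.0657,  0.0041]), 0.7)]
```

View pics/lift.png

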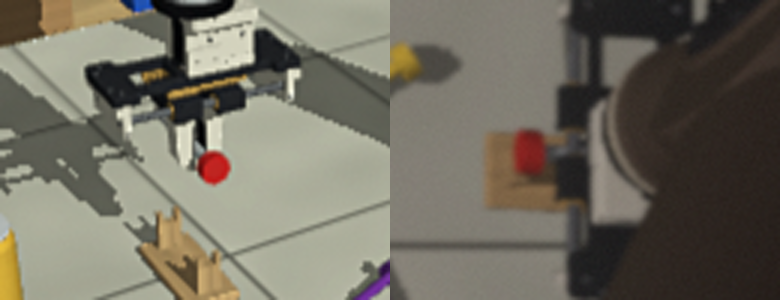

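The pin is held level, with the red head on the +y side about 33 mm from the grasp. I'll carry it over to the +y side of the press.

Call:
arm_command:
  motion:
    - [5,-15,0,0,-6.9,0,0]
    - [5,0,0,0,-6.8,0,0]
    - [5,0,30,17,0,0,0]
    - [5,0,48,28,0,0,0]
    - [5,0,48,28,0,0,0]

```text
clock: 15.1
position: [0.492, -0.1313, 0.3389]
ee_rot: [-0.132, 1.568, 0.132]
force: [1.3, 0.7, -1.5]
width: 0.125
```

Call:
arm_command:
  motion:
    - [5,0,50,29,0,0,0]
    - [5,0,50,29,0,0,0]
    - [5,0,50,29,0,0,0]
    - [5,0,50,29,0,0,0]
    - [5,0,50,29,0,0,0]

```text
clock: 15.72
position: [0.5929, 0.1402, 0.3386]
ee_rot: [-0.134, 1.568, 0.133]
force: [0.2, 0.7, -1.9]
width: 0.121
```

Call:
arm_command:
  motion:
    - [5,0,35,21,0,0,0]
    - [5,0,15,8,0,0,0]
    - [5,0,0,0,0,0,0]
    - [5,0,0,0,0,0,0]

```text
clock: 16.23
position: [0.6126, 0.1905, 0.3394]
ee_rot: [-0.132, 1.568, 0.13]
force: [0.3, -0.4, -2.0]
width: 0.121
```

```bash
python3 -c "
from h import *
to([.6151,.197,.2278])
for c in('scene','top'):
  im=get_image(c)
  for n in ('pin','pin_tip','lever','track','knob'): print(c,n,[(np.round(d['point'],4),round(d['p'],2)) for d in pinpoint(c,n)[:5] if n!='pin' and n!='pin_tip' or d['point'][2]>.08])
"
```

```text
t 16.225 pos [0.6126 0.1905 0.3394] jaw 9.592032140827824 down [-0.0008 -0.0014 -1.    ] F [ 0.3091 -0.4463 -2.0136] w 11.156674629444774
shift mm [111.6198   6.1385   3.7145]
scene pin [(array([0.6074, 0.2227, 0.1794]), 0.59)]
scene pin_tip []
scene lever [(array([0.6355, 0.0596, 0.0669]), 0.45)]
scene track [(array([0.6375, 0.0555, 0.0668]), 0.65), (array([0.6315, 0.0597, 0.0489]), 0.36)]
scene knob []
top pin []
top pin_tip [(array([0.6245, 0.1049, 0.177 ]), 0.68)]
top lever [(array([0.6408, 0.0586, 0.0709]), 0.89), (array([0.4776, 0.0349, 0.0993]), 0.16)]
top track [(array([0.6328, 0.0603, 0.0658]), 0.81)]
top knob [(array([0.4759, 0.0308, 0.0963]), 0.97), (array([ 0.6416, -0.352 , -0.0022]), 0.71)]
```

Call:
arm_command:
  motion:
    - [5,30,3,1.5,0,0,0]
    - [5,30,3,2,0,0,0]
    - [5,30,0,0,0,0,0]
    - [5,16,0,0,0,0,0]
    - [5,5.5,0,0,0,0,0]

```text
clock: 17.45
position: [0.6151, 0.1991, 0.2276]
ee_rot: [-0.134, 1.568, 0.133]
force: [-0.3, -0.4, -1.6]
width: 0.122
```

Call:
arm_command:
  motion:
    - [5,0,0,0,0,0,0]
    - [5,0,0,0,0,0,0]
    - [5,0,0,0,0,0,0]

```text
clock: 17.82
position: [0.6154, 0.1992, 0.2291]
ee_rot: [-0.133, 1.565, 0.134]
force: [0.0, -0.1, -2.0]
width: 0.118
```

```bash
python3 -c "
from h import *
to([.6151,.197,.2278])
for c in('scene','top'):
  im=get_image(c)
  for n in ('pin','pin_tip'): print(c,n,[(np.round(d['point'],4),round(d['p'],2)) for d in pinpoint(c,n)[:5] if d['point'][2]>.04])
  if c=='scene': save(im,'align.png',(200,200,360,320),4)
"
```

```text
t 17.825 pos [0.6154 0.1992 0.2291] jaw 9.727980904508335 down [ 0.0012  0.0006 -1.    ] F [ 0.0496 -0.0782 -1.9519] w 10.89246130577565
shift mm [ 1.2953 -2.1577 -0.721 ]
scene pin [(array([0.6099, 0.2334, 0.0699]), 0.76)]
scene pin_tip [(array([0.6106, 0.2334, 0.0698]), 0.39)]
top pin []
top pin_tip [(array([0.6263, 0.113 , 0.0716]), 0.7)]
```

View pics/align.png

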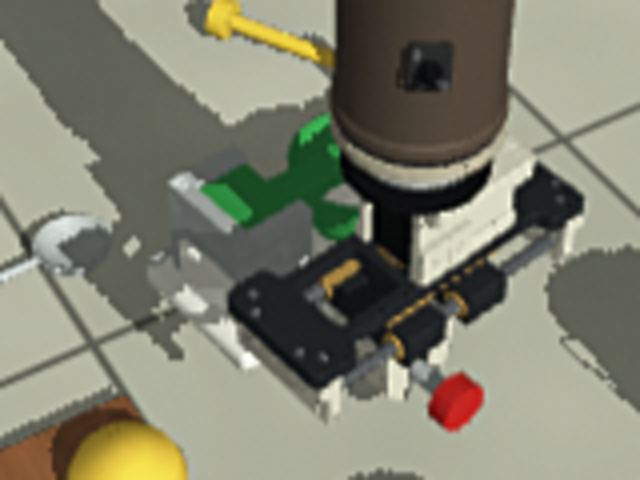

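Call:
arm_command:
  motion:
    - [5,1,-5,-0.5,0,0,0]
    - [5,0,-5,0,0,0,0]
    - [5,0,-5,0,0,0,0]
    - [5,0,-3,0,0,0,0]
  newtons: 15

```text
clock: 18.62
position: [0.6179, 0.1806, 0.2273]
ee_rot: [-0.133, 1.567, 0.133]
force: [0.5, 0.6, -1.0]
width: 0.125
```

Call:
arm_command:
  motion:
    - [5,0,-3,0,0,0,0]
    - [5,0,-3,0,0,0,0]
    - [5,0,0,0,0,0,0]

```text
clock: 19.0
position: [0.6188, 0.1751, 0.2273]
ee_rot: [-0.133, 1.567, 0.133]
force: [-0.3, -0.6, -1.7]
width: 0.122
```

Call:
arm_command:
  motion:
    - [5,0,-3,0,0,0,0]
    - [5,0,-3,0,0,0,0]
    - [5,0,0,0,0,0,0]

```text
clock: 19.38
position: [0.6198, 0.1691, 0.2273]
ee_rot: [-0.133, 1.567, 0.133]
force: [-0.2, -0.1, -1.2]
width: 0.126
```

Call:
arm_command:
  motion:
    - [5,0,-3,0,0,0,0]
    - [5,0,-3,0,0,0,0]
    - [5,0,-3,0,0,0,0]

```text
clock: 19.75
position: [0.6213, 0.1604, 0.2272]
ee_rot: [-0.133, 1.567, 0.133]
force: [0.4, -1.0, -2.0]
width: 0.124
```

Call:
arm_command:
  motion:
    - [5,0,-3,0,0,0,0]
    - [5,0,-3,0,0,0,0]
    - [5,0,-3,0,0,0,0]

```text
clock: 20.12
position: [0.6228, 0.1516, 0.2272]
ee_rot: [-0.133, 1.567, 0.133]
force: [-0.5, 0.3, -2.0]
width: 0.123
```

Call:
arm_command:
  motion:
    - [5,0,-3,0,0,0,0]
    - [5,0,-3,0,0,0,0]
    - [5,0,-3,0,0,0,0]

```text
clock: 20.5
position: [0.6243, 0.1427, 0.2272]
ee_rot: [-0.133, 1.567, 0.133]
force: [0.6, 0.0, -1.2]
width: 0.124
```

Call:
arm_command:
  motion:
    - [5,0,-3,0,0,0,0]
    - [5,0,-3,0,0,0,0]
    - [5,0,-3,0,0,0,0]

```text
clock: 20.88
position: [0.6259, 0.1338, 0.2272]
ee_rot: [-0.133, 1.567, 0.133]
force: [0.1, -0.1, -2.0]
width: 0.123
```

Call:
arm_command:
  motion:
    - [5,0,-3,0,0,0,0]
    - [5,0,-3,0,0,0,0]
    - [5,0,-3,0,0,0,0]

```text
clock: 21.25
position: [0.6274, 0.125, 0.2272]
ee_rot: [-0.133, 1.567, 0.133]
force: [-0.9, 0.2, -1.8]
width: 0.122
```

Call:
arm_command:
  motion:
    - [5,0,-3,0,0,0,0]
    - [5,0,-2,0,0,0,0]
    - [5,0,-2,0,0,0,0]

```text
clock: 21.62
position: [0.6286, 0.1182, 0.2272]
ee_rot: [-0.133, 1.567, 0.133]
force: [-0.1, -0.1, -1.4]
width: 0.125
```

```bash
python3 -c "
from h import *
to([.6151,.197,.2278])
th=np.radians(9.7);u=np.array([np.cos(th),np.sin(th)]);v=np.array([-u[1],u[0]])
p=arm.observe()['position'][:2];print('u,v',u@p,v@p+.0485)
o=[]
for c in('scene','top'):
  im=get_image(c)
  for n in ('pin','pin_tip','track','lever'): print(c,n,[(np.round(d['point'],4),round(d['p'],2),np.round([u@d['point'][:2],v@d['point'][:2]+.0485],4)) for d in pinpoint(c,n)[:5] if d['point'][2]>.04])
  q=proj(im,[.63,.08,.068]).astype(int)
  o.append(cv2.resize(im['frame'][q[1]-50:q[1]+50,q[0]-65:q[0]+65,::-1],(390,300),interpolation=cv2.INTER_CUBIC))
cv2.imwrite('pics/ins.png',np.hstack(o))
"
```

```text
t 21.625 pos [0.6286 0.1182 0.2272] jaw 9.73038134991971 down [-0.      0.0001 -1.    ] F [-0.0505 -0.0866 -1.4108] w 11.52749083363986
shift mm [-0.5758 79.9628  0.0632]
u,v 0.6394777790190491 0.05908296627229617
scene pin [(array([0.6219, 0.1529, 0.0677]), 0.56, array([0.6388, 0.0944]))]
scene pin_tip []
scene track [(array([0.6357, 0.0567, 0.0674]), 0.75, array([ 0.6362, -0.0027]))]
scene lever []
top pin []
top pin_tip []
top track [(array([0.6342, 0.0606, 0.0663]), 0.84, array([0.6353, 0.0014])), (array([0.6345, 0.0585, 0.0488]), 0.22, array([ 0.6353, -0.0007]))]
top lever [(array([0.6388, 0.0593, 0.0685]), 0.96, array([ 0.6397, -0.0007]))]
```

View pics/ins.png

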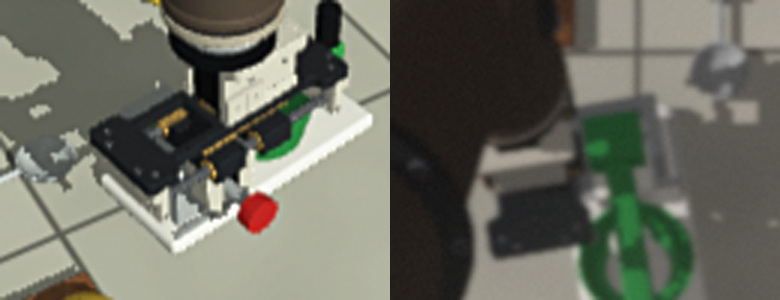

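Call:
arm_command:
  motion:
    - [5,0,-3,0,0,0,0]
    - [5,0,-2,0,0,0,0]
    - [5,0,0,0,0,0,0]

```text
clock: 22.5
position: [0.6294, 0.1129, 0.2273]
ee_rot: [-0.133, 1.567, 0.133]
force: [0.7, -0.2, -1.9]
width: 0.121
```

Call:
arm_command:
  motion:
    - [5,0,-2,0,0,0,0]
    - [5,0,-2,0,0,0,0]
    - [5,0,0,0,0,0,0]

```text
clock: 22.88
position: [0.6301, 0.1091, 0.2273]
ee_rot: [-0.133, 1.567, 0.133]
force: [-0.5, 0.8, -0.7]
width: 0.121
```

Call:
arm_command:
  motion:
    - [20,0,0,0,0,0,0]
    - [50,0,0,0,0,0,0]
    - [50,0,0,0,0,0,0]
    - [50,0,0,0,0,0,0]
    - [50,0,0,0,0,0,0]

```text
clock: 23.5
position: [0.6301, 0.1094, 0.2273]
ee_rot: [-0.133, 1.567, 0.133]
force: [-0.1, -0.1, -0.0]
width: 0.534
```

Call:
arm_command:
  motion:
    - [50,0,15,0,0,0,0]
    - [50,0,16,0,0,0,0]
    - [50,0,15,0,0,0,0]
    - [50,0,0,0,0,0,0]
    - [50,0,0,0,0,0,0]

```text
clock: 24.12
position: [0.6223, 0.1545, 0.2273]
ee_rot: [-0.134, 1.567, 0.133]
force: [0.0, 1.0, 0.2]
width: 0.547
```

```bash
python3 -c "
from h import *
to([.6151,.197,.2278])
th=np.radians(9.7);u=np.array([np.cos(th),np.sin(th)]);v=np.array([-u[1],u[0]])
p=arm.observe()['position'][:2];print('u,v',u@p,v@p+.0485)
o=[]
for c in('scene','top'):
  im=get_image(c)
  for n in ('pin','pin_tip','lever'): print(c,n,[(np.round(d['point'],4),round(d['p'],2),np.round([u@d['point'][:2],v@d['point'][:2]+.0485],4)) for d in pinpoint(c,n)[:5] if d['point'][2]>.04])
  W=cloud(im);f=im['frame'].astype(int);m=(f[...,0]>1.8*f[...,1])&(f[...,0]>1.8*f[...,2])&(np.hypot(W[...,0]-.62,W[...,1]-.14)<.06)
  P=W[m];print('red',len(P),P.mean(0) if len(P) else '', np.percentile(P[:,:2]@v+.0485,[5,50,95]) if len(P) else '')
  q=proj(im,[.63,.10,.068]).astype(int)
  o.append(cv2.resize(im['frame'][q[1]-50:q[1]+50,q[0]-65:q[0]+65,::-1],(390,300),interpolation=cv2.INTER_CUBIC))
cv2.imwrite('pics/ins2.png',np.hstack(o))
"
```

```text
t 24.125 pos [0.6223 0.1545 0.2273] jaw 9.730727898546412 down [ 0.0002 -0.0005 -1.    ] F [0.0303 0.9999 0.1877] w 50.28920531101981
shift mm [-0.5534 43.0944  0.0803]
u,v 0.6394414821685728 0.09595100025830458
scene pin [(array([0.6214, 0.1449, 0.064 ]), 0.55, array([0.6369, 0.0866]))]
scene pin_tip []
scene lever []
red 42 [0.6202 0.1535 0.0631] [0.093  0.0943 0.0961]
top pin []
top pin_tip []
top lever [(array([0.6421, 0.0616, 0.0702]), 0.58, array([0.6433, 0.001 ]))]
red 0
```

View pics/ins2.png

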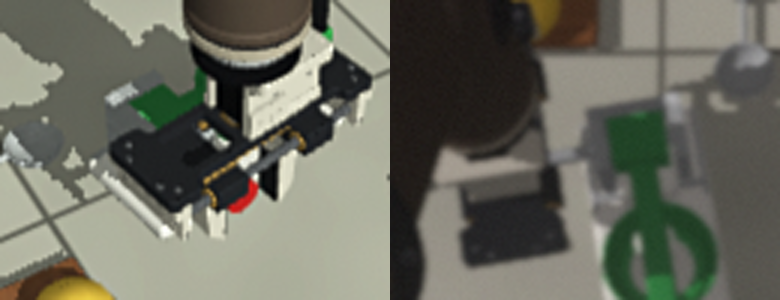

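The head hangs a few mm low between the open fingers, and the shank is still in the holes. I'll grip the head, lift it slightly to level, and feed in.

Call:
arm_command:
  motion:
    - [30,0,-1,0,0,0,0]
    - [20,0,0,0,0,0,0]
    - [20,0,0,0,0,0,0]
    - [20,0,0,0,0,0,0]
  newtons: 12

```text
clock: 25.02
position: [0.6224, 0.1537, 0.2273]
ee_rot: [-0.133, 1.567, 0.133]
force: [-0.7, -0.6, 0.8]
width: 0.318
```

Call:
arm_command:
  motion:
    - [20,-1,0,0,0,0,0]
    - [20,-1,0,0,0,0,0]
    - [20,0,0,0,0,0,0]

```text
clock: 25.4
position: [0.6224, 0.1539, 0.2292]
ee_rot: [-0.133, 1.567, 0.133]
force: [-0.7, -0.7, -2.9]
width: 0.323
```

Call:
arm_command:
  motion:
    - [20,0,-2,0,0,0,0]
    - [20,0,-2,0,0,0,0]
    - [20,0,0,0,0,0,0]

```text
clock: 25.78
position: [0.6232, 0.1495, 0.2292]
ee_rot: [-0.133, 1.567, 0.133]
force: [0.4, 0.3, -1.4]
width: 0.319
```

Call:
arm_command:
  motion:
    - [20,0,-2,0,0,0,0]
    - [20,0,-2,0,0,0,0]
    - [20,0,-2,0,0,0,0]

```text
clock: 26.15
position: [0.6242, 0.1437, 0.2293]
ee_rot: [-0.133, 1.567, 0.133]
force: [-0.3, 1.1, -1.1]
width: 0.32
```

Call:
arm_command:
  motion:
    - [20,0,-2,0,0,0,0]
    - [20,0,-2,0,0,0,0]
    - [20,0,-2,0,0,0,0]

```text
clock: 26.52
position: [0.6252, 0.1378, 0.2292]
ee_rot: [-0.133, 1.567, 0.133]
force: [-0.1, 0.3, -1.7]
width: 0.317
```

Call:
arm_command:
  motion:
    - [20,0,-2,0,0,0,0]
    - [20,0,-2,0,0,0,0]
    - [20,0,-2,0,0,0,0]

```text
clock: 26.9
position: [0.6262, 0.132, 0.2292]
ee_rot: [-0.133, 1.567, 0.133]
force: [-0.4, 0.6, -1.2]
width: 0.319
```

Call:
arm_command:
  motion:
    - [20,0,-2,0,0,0,0]
    - [20,0,-2,0,0,0,0]
    - [20,0,-2,0,0,0,0]

```text
clock: 27.28
position: [0.6272, 0.1261, 0.2293]
ee_rot: [-0.133, 1.567, 0.133]
force: [-0.4, 0.7, -0.6]
width: 0.325
```

Call:
arm_command:
  motion:
    - [20,0,-2,0,0,0,0]
    - [20,0,-2,0,0,0,0]
    - [20,0,-2,0,0,0,0]

```text
clock: 27.65
position: [0.6282, 0.1202, 0.2293]
ee_rot: [-0.133, 1.567, 0.134]
force: [-0.8, 1.0, 0.5]
width: 0.32
```

Call:
arm_command:
  motion:
    - [20,0,-2,0,0,0,0]
    - [20,0,-2,0,0,0,0]
    - [20,0,0,0,0,0,0]

```text
clock: 28.02
position: [0.6289, 0.116, 0.2293]
ee_rot: [-0.133, 1.567, 0.133]
force: [-0.8, 1.0, 1.4]
width: 0.32
```

```bash
cat > chk.py <<'E'
from h import *
to([.6151,.197,.2278])
th=np.radians(9.7);u=np.array([np.cos(th),np.sin(th)]);v=np.array([-u[1],u[0]])
p=arm.observe()['position'][:2];print('u,v',u@p,v@p+.0485)
for c in('scene','top'):
  im=get_image(c)
  for n in ('pin','pin_tip','lever'): print(c,n,[(np.round(d['point'],4),round(d['p'],2),np.round([u@d['point'][:2],v@d['point'][:2]+.0485],4)) for d in pinpoint(c,n)[:5] if d['point'][2]>.04])
  W=cloud(im);f=im['frame'].astype(int);m=(f[...,0]>1.8*f[...,1])&(f[...,0]>1.8*f[...,2])&(np.hypot(W[...,0]-.62,W[...,1]-.12)<.06)
  P=W[m];print('red',len(P),P.mean(0) if len(P) else '', np.percentile(P[:,:2]@v+.0485,[5,50,95]) if len(P) else '')
E
python3 chk.py
```

```text
t 28.025 pos [0.6289 0.116  0.2293] jaw 9.70949934156468 down [ 0.0001 -0.0001 -1.    ] F [-0.7556  1.0435  1.4254] w 29.47994408265586
shift mm [ 1.4847 82.1643  0.0458]
u,v 0.6394663722409181 0.05688173518608934
scene pin [(array([0.6298, 0.1058, 0.0687]), 0.54, array([0.6386, 0.0467]))]
scene pin_tip []
scene lever []
red 50 [0.6267 0.1172 0.0675] [0.0548 0.0566 0.0758]
top pin []
top pin_tip [(array([ 0.6428, -0.0162,  0.0694]), 0.51, array([ 0.6309, -0.0758]))]
top lever [(array([0.6415, 0.0587, 0.0749]), 0.97, array([ 0.6422, -0.0017]))]
red 0
```

Call:
arm_command:
  motion:
    - [20,0,-1.5,0,0,0,0]
    - [20,0,-1.5,0,0,0,0]
    - [20,0,0,0,0,0,0]

```text
clock: 28.8
position: [0.6294, 0.1135, 0.2293]
ee_rot: [-0.133, 1.567, 0.134]
force: [-1.8, 1.8, 2.9]
width: 0.321
```

Call:
arm_command:
  motion:
    - [20,0,-1,0,0,0,0]
    - [20,0,-1,0,0,0,0]
    - [20,0,0,0,0,0,0]

```text
clock: 29.18
position: [0.6297, 0.1114, 0.2293]
ee_rot: [-0.133, 1.567, 0.133]
force: [-2.5, 2.8, 3.2]
width: 0.325
```

Call:
arm_command:
  motion:
    - [20,0,-1,0,0,0,0]
    - [20,0,-1,0,0,0,0]
    - [20,0,0,0,0,0,0]

```text
clock: 29.55
position: [0.63, 0.1095, 0.2294]
ee_rot: [-0.133, 1.567, 0.134]
force: [-3.3, 3.9, 4.5]
width: 0.318
```

Call:
arm_command:
  motion:
    - [20,0,-1,0,0,0,0]
    - [20,0,-1,0,0,0,0]
    - [20,0,0,0,0,0,0]

```text
clock: 29.92
position: [0.6303, 0.108, 0.2294]
ee_rot: [-0.133, 1.567, 0.134]
force: [-3.4, 4.7, 5.6]
width: 0.322
```

```bash
python3 chk.py
```

```text
t 29.925 pos [0.6303 0.108  0.2294] jaw 9.75466022396077 down [-0.0002  0.0009 -1.    ] F [-3.3888  4.7245  5.5668] w 29.604140658144384
shift mm [ 1.6923 90.2964  0.09  ]
u,v 0.6394947883973982 0.048747799466879654
scene pin [(array([0.6305, 0.0987, 0.0648]), 0.45, array([0.6381, 0.0396]))]
scene pin_tip [(array([ 0.6507, -0.0217,  0.068 ]), 0.45, array([ 0.6377, -0.0825]))]
scene lever []
red 47 [0.628  0.1088 0.0674] [0.0469 0.0488 0.0505]
top pin []
top pin_tip [(array([ 0.646 , -0.0212,  0.0713]), 0.61, array([ 0.6332, -0.0812])), (array([0.6332, 0.0593, 0.0651]), 0.27, array([0.6341, 0.0003]))]
top lever [(array([0.6383, 0.0576, 0.0695]), 0.59, array([ 0.6389, -0.0023]))]
red 0
```

Call:
arm_command:
  motion:
    - [45,0,0,0,0,0,0]
    - [45,0,0,0,0,0,0]
    - [45,0,0,0,0,0,0]
    - [45,0,20,0,0,0,0]
    - [45,0,30,0,0,0,0]

```text
clock: 30.95
position: [0.6219, 0.1573, 0.2292]
ee_rot: [-0.132, 1.566, 0.132]
force: [1.1, 0.1, 0.3]
width: 0.487
```

Call:
arm_command:
  motion:
    - [0,-30,20,0,0,0,0]
    - [0,-40,20,0,0,0,0]
    - [0,-40,0,0,0,0,0]
    - [0,0,0,0,0,0,0]

```text
clock: 31.45
position: [0.6158, 0.198, 0.3426]
ee_rot: [-0.133, 1.561, 0.136]
force: [0.3, -0.4, -0.4]
width: 0.104
```

```bash
python3 chk.py; python3 -c "
from h import *
o=[]
for c in('scene','top'):
  im=get_image(c)
  q=proj(im,[.63,.07,.068]).astype(int)
  o.append(cv2.resize(im['frame'][q[1]-30:q[1]+30,q[0]-39:q[0]+39,::-1],(390,300),interpolation=cv2.INTER_CUBIC))
cv2.imwrite('pics/ins3.png',np.hstack(o))
"
```

```text
t 31.45 pos [0.6158 0.198  0.3426] jaw 9.827460081944963 down [ 0.0056  0.0027 -1.    ] F [ 0.3023 -0.3718 -0.3533] w 9.536398449211427
shift mm [114.8308  -1.0672  -1.5387]
u,v 0.6403494617268819 0.13991857416323544
scene pin [(array([0.6322, 0.0942, 0.0667]), 0.72, array([0.639 , 0.0348]))]
scene pin_tip [(array([ 0.6484, -0.0239,  0.0663]), 0.63, array([ 0.6351, -0.0843]))]
scene lever [(array([0.6373, 0.0586, 0.0656]), 0.59, array([ 0.6381, -0.0011]))]
red 104 [0.6346 0.1054 0.0716] [0.0366 0.0476 0.0498]
top pin [(array([0.6342, 0.0958, 0.0677]), 0.77, array([0.6413, 0.0361]))]
top pin_tip [(array([ 0.6459, -0.0234,  0.0665]), 0.68, array([ 0.6327, -0.0834])), (array([0.6323, 0.0565, 0.0661]), 0.48, array([ 0.6328, -0.0023]))]
top lever [(array([0.6429, 0.0605, 0.0703]), 0.6, array([ 0.6439, -0.0002]))]
red 56 [0.6274 0.1018 0.079 ] [0.0376 0.0432 0.0485]
```

View pics/ins3.png

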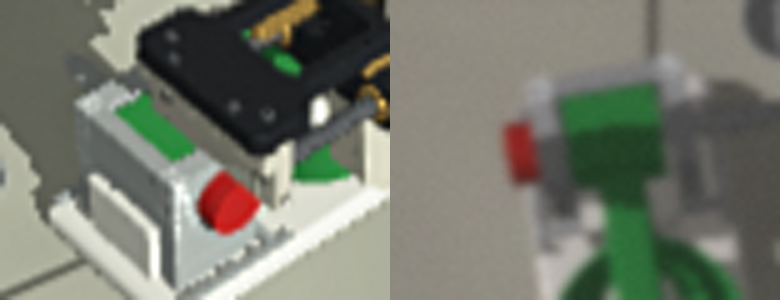

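The head looks flush on the +y cheek. I'll confirm with a gentle push by the closed fingers.

Call:
arm_command:
  motion:
    - [0,35,0,0,0,0,0]
    - [0,35,0,0,0,0,0]
    - [0,35,-10,0,0,0,0]
    - [0,8,-25,0,0,0,0]
    - [0,0,-28,0,0,0,0]

```text
clock: 32.58
position: [0.6255, 0.1337, 0.2248]
ee_rot: [-0.134, 1.569, 0.134]
force: [-0.3, -1.1, 0.1]
width: 0.003
```

Call:
arm_command:
  motion:
    - [0,0,-3,0,0,0,0]
    - [0,0,-2,0,0,0,0]
    - [0,0,0,0,0,0,0]

```text
clock: 32.95
position: [0.6266, 0.1302, 0.2263]
ee_rot: [-0.134, 1.567, 0.135]
force: [0.4, -1.3, 0.1]
width: 0.009
```

Call:
arm_command:
  motion:
    - [0,0,-1.5,0,0,0,0]
    - [0,0,-1.5,0,0,0,0]
    - [0,0,0,0,0,0,0]

```text
clock: 33.33
position: [0.6272, 0.1262, 0.2263]
ee_rot: [-0.133, 1.567, 0.133]
force: [0.6, -0.0, 0.4]
width: 0.005
```

Call:
arm_command:
  motion:
    - [0,0,-1.5,0,0,0,0]
    - [0,0,-1.5,0,0,0,0]
    - [0,0,0,0,0,0,0]

```text
clock: 33.7
position: [0.6278, 0.1229, 0.2263]
ee_rot: [-0.133, 1.567, 0.133]
force: [0.5, 0.3, 1.0]
width: 0.004
```

Call:
arm_command:
  motion:
    - [0,0,-1,0,0,0,0]
    - [0,0,-1,0,0,0,0]
    - [0,0,0,0,0,0,0]

```text
clock: 34.08
position: [0.628, 0.1211, 0.2263]
ee_rot: [-0.133, 1.567, 0.133]
force: [0.5, 0.5, 0.1]
width: 0.004
```

Call:
arm_command:
  motion:
    - [0,0,-1,0,0,0,0]
    - [0,0,-1,0,0,0,0]
    - [0,0,0,0,0,0,0]

```text
clock: 34.45
position: [0.6282, 0.12, 0.2262]
ee_rot: [-0.133, 1.567, 0.135]
force: [-0.2, 3.9, 0.5]
width: 0.003
```

Call:
arm_command:
  motion:
    - [0,0,-1,0,0,0,0]
    - [0,0,-1,0,0,0,0]
    - [0,0,0,0,0,0,0]

```text
clock: 34.83
position: [0.6283, 0.1196, 0.2263]
ee_rot: [-0.133, 1.567, 0.137]
force: [-3.0, 8.4, 1.9]
width: 0.007
```

Call:
arm_command:
  motion:
    - [0,0,-1,0,0,0,0]
    - [0,0,0,0,0,0,0]

```text
clock: 35.08
position: [0.6283, 0.1194, 0.2263]
ee_rot: [-0.132, 1.567, 0.139]
force: [-3.2, 10.4, 3.3]
width: 0.007
```

Call:
arm_command:
  motion:
    - [0,0,10,0,0,0,0]
    - [0,0,40,0,0,0,0]
    - [0,-30,40,0,0,0,0]
    - [0,-50,30,0,0,0,0]
    - [0,-50,30,0,0,0,0]

```text
clock: 35.7
position: [0.6033, 0.2647, 0.3575]
ee_rot: [-0.134, 1.567, 0.132]
force: [0.6, 0.4, 0.9]
width: 0.008
```

Call:
arm_command:
  motion:
    - [0,-30,50,0,0,0,0]
    - [0,0,50,0,0,0,0]
    - [0,0,0,0,0,0,0]
    - [0,0,0,0,0,0,0]

```text
clock: 36.2
position: [0.5868, 0.362, 0.3858]
ee_rot: [-0.134, 1.567, 0.132]
force: [0.3, -0.8, -0.1]
width: 0.007
```

```bash
python3 chk.py; python3 -c "
from h import *
o=[]
for c in('scene','top'):
  im=get_image(c)
  q=proj(im,[.63,.06,.068]).astype(int)
  o.append(cv2.resize(im['frame'][q[1]-30:q[1]+30,q[0]-39:q[0]+39,::-1],(390,300),interpolation=cv2.INTER_CUBIC))
  for n in ('jar','cup','tin','spoon','fruit_bowl','half_lemon'): print(c,n,[np.round(d['point'],3) for d in pinpoint(c,n)[:1]])
cv2.imwrite('pics/end.png',np.hstack(o))
"
```

```text
t 36.2 pos [0.5868 0.362  0.3858] jaw 9.70072149596043 down [ 0.0002 -0.0016 -1.    ] F [ 0.2773 -0.8269 -0.0603] w 0.660964942231327
shift mm [ 158.3254 -167.1883    0.1028]
u,v 0.6393993359994958 0.30649517943020754
scene pin [(array([0.6323, 0.0957, 0.0652]), 0.58, array([0.6394, 0.0363]))]
scene pin_tip [(array([ 0.6522, -0.0247,  0.0645]), 0.56, array([ 0.6387, -0.0857]))]
scene lever [(array([0.6389, 0.0619, 0.068 ]), 0.72, array([0.6402, 0.0019])), (array([0.6398, 0.057 , 0.0694]), 0.68, array([ 0.6403, -0.0031]))]
red 121 [0.6328 0.1047 0.0717] [0.0366 0.0472 0.0492]
top pin [(array([0.6353, 0.0608, 0.0674]), 0.58, array([0.6365, 0.0014])), (array([0.6351, 0.0952, 0.0642]), 0.55, array([0.6421, 0.0353]))]
top pin_tip [(array([ 0.6494, -0.0224,  0.0666]), 0.68, array([ 0.6363, -0.083 ]))]
top lever [(array([0.6407, 0.0601, 0.0697]), 0.68, array([ 0.6417, -0.0002]))]
red 43 [0.6274 0.1014 0.0783] [0.0386 0.0428 0.0468]
scene jar [array([0.442, 0.326, 0.001])]
scene cup [array([0.654, 0.364, 0.002])]
scene tin [array([ 0.645, -0.351, -0.002])]
scene spoon [array([ 0.782, -0.027, -0.001])]
scene fruit_bowl [array([ 0.76 , -0.223, -0.   ])]
scene half_lemon [array([0.77 , 0.162, 0.018])]
top jar [array([ 0.445,  0.325, -0.002])]
top cup [array([0.655, 0.37 , 0.   ])]
top tin [array([ 0.642, -0.353,  0.   ])]
top spoon [array([ 0.779, -0.023,  0.001])]
top fruit_bowl [array([ 0.762, -0.222, -0.001])]
top half_lemon [array([0.77 , 0.164, 0.012])]
```

View pics/end.png

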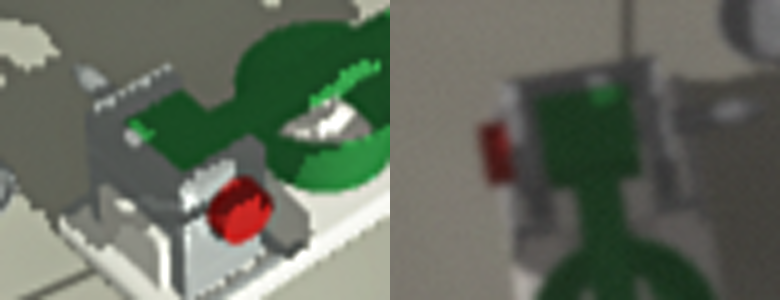

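The red head sits against the +y cheek (scene crop (240,210)), the tip sticks out of the other cheek (top crop (720,110)), and the gripper is clear. Handing in.

```bash
python3 -c "
from h import *
print(arm.sign_off())"
```

```text
the job is handed in; nothing more can be done
None
```

The press is back together and handed in, at about 36 s of the 72 s allowed; sign-off gave no verdict.

**What I did:**
- **Lever:** I pushed it back by the knob until its eye bore on the yoke's wall, with the push rising to about 19 N.
- **Pin:** I took the red-headed pin from the rest and threaded it from the +y side. I regripped it by the head for the last stretch, then seated it with closed fingers until it held firm at about 10 N.

**Last checks:**
- **Pin depth:** the camera put the underside of the head at 35–36 mm from the press's middle, against 37 mm for the cheek face. The tip was 83–86 mm out on the other side.
- **Alignment:** the pin was within about 2 mm of the eye along the lever. Its height read 64–67 mm, at the low end of the 64–72 mm allowed; the cameras are good to about 4 mm.
- **Bystanders:** all six read within about 5 mm of where they started, and the gripper is clear of everything.

**Disagreements:** one low-confidence top-camera reading put the pin's origin at the eye's centre. I discounted it because the picture shows the head at the cheek.

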